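# Set the tone tester and hold the narrow strip over its pickup

## Robot

A 6-joint arm with a two-finger parallel gripper is mounted at the origin on a cart in front of the work surface, level with it; the furniture and walls round the work are solid. World frame = base frame: x ahead of the robot, y to its left, z up, the work surface at z = 0. Lengths are in m, angles in degrees, forces in N, time in s.
With the tool pointing down it reaches from about 0.4 to 0.825 m from the base axis. Payload 7 kg.
Tool frame: the origin (TCP) lies on the centre line of the jaws, within the pads' length; the fingertips stand 19 mm ahead of it and the grasp point (between the pads) is the TCP; z points along the fingers, y is the line along which they close (so a half turn about z gives the same grasp; the last joint's range is limited). The gripper opens to 88 mm and grips with 3 to 60 N. Pads are 19 mm wide; open, the fingers measure 130 mm over their backs; the gripper's body (78 mm by 193 mm) begins 47 mm behind the grasp point.
Start: joints at [-58.608, 20.546, 0.682, 0, -70.136, -16.507], TCP at [0.173, -0.652, 0.246] pointing down, gripper open.
Joint ranges: [-176.03, 176.03], [-82.01, 121.73], [-58.28, 71.71], [-173.87, 95.51], [-174.79, -0.11], [-173.66, 173.66]. Speed limits (degrees/s): [136.94, 136.94, 172.46, 180, 180, 180].

## Interface

Orientations are given as [roll, pitch, yaw] about the fixed x, y, z axes, in that order (R = Rz(yaw) Ry(pitch) Rx(roll)).
In Python, from plant import get_state, capture, close_job gives the robot as it stands.
- The arm moves only by the tool apply_moves, never from a script. Its argument "targets" is a list of rows, each a list of 7 numbers: the opening, from 0 (shut) to 1 (fully open), then the shift along the tool's x, y, z normalised to -1 to 1, where 1 is 1000 mm, then the turn, a rotation vector about the tool's x, y, z normalised to -1 to 1, where 1 is 90 degrees. In form: [[claw, tx, ty, tz, ax, ay, az], ...]. A call has 1 to 20 rows; each row shifts and turns the commanded pose from where the row before left it, along the tool's axes as they then stand; what a row does not reach is not made up. A row lasts 1/12 s, in which the tool goes at most 41.7 mm and 7.16 degrees, less where a joint would pass 70% of its speed; a pose out of reach is approached as far as the arm can. A call with a number of a shift or a turn outside -1 to 1 is refused whole. A call with a gripper value outside its range is refused whole. The fingers move at their own pace and stop on an object; "newtons" is the grip in N (left out, the last holds). Time passes only in rows, so rows that do not move let the fingers close. It gives the time, the measured TCP pose, the force, the opening and the grip force at its end, in the units of the state.
- get_state(): the state, without advancing time (a new reading comes with each control period).
- capture(name): name is "scene" or "top" or "wrist"; returns a dict with "frame" (400x640x3 uint8, red, green, blue), "range_z" (400x640 float32, m along the optical axis (not along the pixel's ray), 0 where there is no reading), "camera_matrix" (3x3 intrinsics, pixels), "T" (4x4, takes a point from camera to world coordinates). Camera axes: x right, y down, z forward; pixel columns grow to the right and rows downward; lengths in m; the calibration is good to about 2 mm. The wrist camera is an equidistant fisheye: a pixel r from the principal point sees the ray r / f radians off the axis. A picture is of the moment at which its call begins.
- close_job(): hands the job in; it is judged then, once.
The state is a dict: "time_s": time; "joints": joint angles; "qd": joint speeds; "joint_torque": joint torques, N m; "tcp_pos": TCP position; "eef_rot": TCP orientation; "contact_force": force on the tool from outside, world axes, zero at the start; "moment": the same for the moment, N m; "gripper_width": finger opening in m; "gripper_force": force on a finger pad.
Only numpy, scipy, OpenCV 4.12 (cv2) and the standard library are available. Lean on these libraries where they do the work, as an engineer would, in place of code of your own. Each camera call takes 0.05 s, during which the arm holds its last target. There are 200 camera calls.

## Task

First turn the tone tester's selector to its third position, the one marked with three pips, and take your hand off it. Then lift the narrower of the two dark wood strips off the rest rack, carry it to the tester without touching the tester with it, and hold it level, steady and with its middle about 6 cm above the round pickup. Leave the broad strip lying where it is; the program finishes while still holding the narrow strip in the air.

Things in the scene. Friction and masses are not known exactly. Their poses are not given: they have to be found in the camera images.
- tester: Grey bench instrument with an aluminium top plate, 130 x 250 mm (x by y), 50 mm high, fixed; it may stand left or right of the rest rack. Origin: centre of its underside; x away from the robot at yaw 0, z up. Selector axis at (-20, +60) mm from the origin, round pickup at (+20, -65) mm. Four marks of black pips on the plate, round the knob's far (+x) side.
- selector (a joint): Angle of the selector knob in rad, growing clockwise seen from above. It clicks into four detents: 0 (one pip), 0.628 (two), 1.257 (three), 1.885 (four), and snaps to the nearest when let go; about 0.05 N m turns it past a click. End stops at -0.12 and 2.0. It starts at one or two pips (settling there in the first half second).
- selector_grip (a point): On the selector's axis, 22 mm above the tester's top plate, the height to grip. The knob is an upright black bar 42 mm long (this point's x), 14 mm thick (y), its top 32 mm above the plate, on a round skirt 46 mm wide, 8 mm high. +x points to the end with the white pointer line and turns with the knob; z up.
- pickup_top (a point): Centre of the top of the round pickup: a black post 42 mm wide at the top (52 mm at the foot) with a steel grille, standing 30 mm above the tester's top plate, 80 mm above the bench. Axes as the tester.
- rack: Fixed rest rack: plywood base 200 x 210 mm (x by y), 12 mm thick, two rails along x at y = -90 and +90 mm, 18 mm wide, 190 mm long, cork tops 45 mm above the bench. Two strips lie across the rails side by side, middles about 90 mm apart; which is nearer the robot varies. Origin: centre of the underside, z up.
- strip_mid (a point): Centre of the underside of the narrow strip, the one to lift: dark wood, 20 mm wide (this point's x), 271 mm long (y), 10 mm thick (z, up), about 85 g. On the rack its underside is 45 mm above the bench and its middle lies clear between the rails.
- strip: The same narrow strip, origin at the same point; its long edges are turned 5.3 degrees counterclockwise from this body's y axis (use strip_mid for the direction).
- blank: The broad strip, to be left alone: dark wood, 44 mm wide (x), 272 mm long (y), 10 mm thick. Origin: centre of its underside.
- mark3 (a point): The three-pip mark on the tester's top plate (its middle pip), 41 mm from the selector's axis. Clockwise from above the marks are one, two, three, four pips, at +54, +18, -18, -54 degrees from the tester's +x (counterclockwise positive), seen from the knob's axis.

How it is judged:
By the outcome, as a careful person would: the job done as asked, in the order asked, and still so for the second after the job is handed in, while the arm keeps its last pose, push and grip.
It also fails if it takes over 54 s, if anything falls off the work surface, if the arm or the gripper's body presses on something with over 40 N, if the wrist force passes 120 N, or if a joint passes its speed limit or range.

## Working session

There is one attempt and no reset: what is moved stays moved. The work goes in short steps, Python scripts to look and compute and a tool call to move; the robot and the scene stay as the last step left them, time stands still between calls to the robot, and variables do not carry over. Pictures are saved under pics/ and viewed, at most 10 in all, crops included, and the job is handed in when it is done.

Besides the shell and the picture viewer there is one more tool, called by a JSON object that holds its "method" and its "body", one argument or row to a line. apply_moves: Moves the arm, as the interface text tells. Scaled input: -1 to 1 covers 1000 mm each way for a shift and 90 degrees each way for a turn. Its arguments: {"type":"object","properties":{"targets":{"type":"array","items":{"type":"array","items":{"type":"number"}}},"newtons":{"type":"number"}},"required":["targets"]}

```bash
mkdir -p pics; ls
cat > h.py <<'E'
import numpy as np, cv2
from plant import get_state, capture, close_job
def save(n,f): cv2.imwrite('pics/'+n,f[:,:,::-1])
def world(c,u,v,d=None):
    K=c['camera_matrix'];d=c['range_z'][v,u] if d is None else d
    p=np.stack([(u-K[0,2])/K[0,0]*d,(v-K[1,2])/K[1,1]*d,d,np.ones_like(d)],-1)
    return (p@c['T'].T)[...,:3]
def onplane(c,uv,z):
    K=c['camera_matrix'];T=c['T'];uv=np.atleast_2d(np.asarray(uv,float))
    r=np.c_[(uv[:,0]-K[0,2])/K[0,0],(uv[:,1]-K[1,2])/K[1,1],np.ones(len(uv))]@T[:3,:3].T
    return T[:3,3]+r*((z-T[2,3])/r[:,2])[:,None]
E
python3 - <<'E'
from h import *
import pickle
s=get_state();print(s)
for n in('top','scene'):
    c=capture(n);save(n+'0.png',c['frame']);pickle.dump(c,open(n+'0.pkl','wb'));print(n,c['T'].round(3).tolist(),c['camera_matrix'].tolist())
E
```

```text
pics
{'time_s': 0.0, 'joints': array([-5.86093817e+01,  2.05911454e+01,  6.33716657e-01, -1.89451572e-02,
       -7.01344801e+01, -1.65059124e+01]), 'qd': array([-0.020247  ,  0.06270095, -0.0160812 , -0.00952958, -0.01603085,
        0.06223654]), 'joint_torque': array([ 1.04900992e-03, -5.82720709e+01,  2.93060321e+01,  6.99753106e+00,
        6.84678686e-03, -1.65378224e-04]), 'tcp_pos': array([ 0.1732366 , -0.65192743,  0.24462918]), 'eef_rot': array([ 1.79906818e+02, -9.03929072e-03, -1.65121739e+02]), 'contact_force': array([-0.52970834, -0.44123653, -0.11314338]), 'moment': array([ 0.00706855, -0.00950397,  0.03233633]), 'gripper_force': 0.0, 'gripper_width': 0.08764984038997976}
top [[0.027, -0.985, 0.172, 0.344], [-1.0, -0.027, -0.003, 0.001], [0.007, -0.171, -0.985, 1.283], [0.0, 0.0, 0.0, 1.0]] [[511.86661798755927, 0.0, 319.3326267842907], [0.0, 511.86661798755927, 205.06614963469573], [0.0, 0.0, 1.0]]
scene [[-0.645, -0.427, 0.634, -0.15], [-0.764, 0.341, -0.548, 0.621], [0.018, -0.838, -0.546, 0.688], [0.0, 0.0, 0.0, 1.0]] [[412.9309012845747, 0.0, 322.78859241006467], [0.0, 412.9309012845747, 199.5256386075651], [0.0, 0.0, 1.0]]
```

View pics/top0.png

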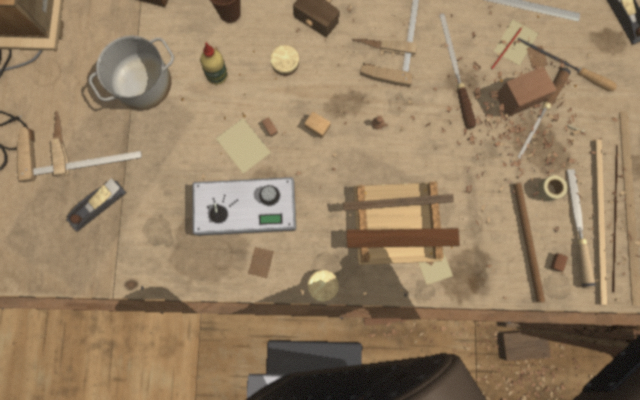

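View pics/scene0.png

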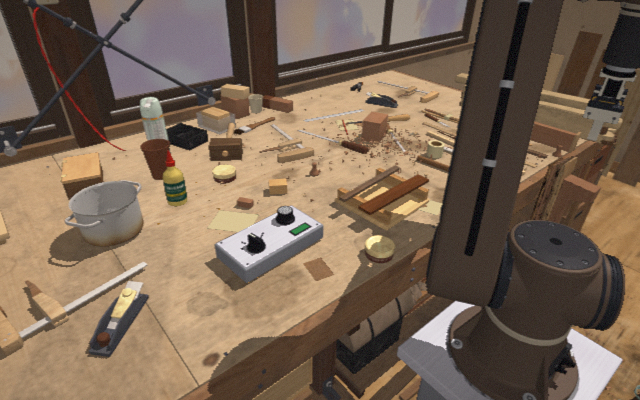

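The top view shows the tester at about (244,205), with the knob near (217,212) and the pickup near (269,195). On the rack, the narrow strip lies far at about (390,201) and the broad one near at (402,238).

Run:
```python
from h import *
import pickle
c=pickle.load(open('top0.pkl','rb'));s=pickle.load(open('scene0.pkl','rb'))
f=c['frame'];V,U=np.mgrid[0:400,0:640];P=world(c,U,V);Z=P[...,2]
hsv=cv2.cvtColor(f,cv2.COLOR_RGB2HSV)
print('bench z',np.median(Z[260:290,200:230]), 'plate',np.median(Z[185:190,210:250]),'base', np.median(Z[210:222,385:400]))
def box(m,z,name):
    m=cv2.morphologyEx(m.astype(np.uint8),cv2.MORPH_CLOSE,np.ones((3,3)))
    k=max(cv2.findContours(m,0,2)[0],key=cv2.contourArea)
    w=onplane(c,k[:,0,:],z)[:,:2]
    r=cv2.minAreaRect((w*1000).astype(np.float32));print(name,r,'area',cv2.contourArea(k));print(cv2.boxPoints(r).round(1).tolist());return r
R=lambda u0,u1,v0,v1:(U>=u0)&(U<u1)&(V>=v0)&(V<v1)
box(R(180,310,165,250)&(hsv[...,1]<45)&(hsv[...,2]>110),.05,'tester')
dark=(hsv[...,2]<120)
box(R(320,470,185,220)&dark&(Z>.03),.055,'narrow')
box(R(320,470,220,255)&dark&(Z>.03),.055,'broad')
for n,r in(('narrow',(190,215,375,425)),('broad',(228,248,360,440))):
    zz=Z[r[0]:r[1],r[2]:r[3]]; print(n,np.histogram(zz,np.arange(0,.08,.01)))
for n,r in(('knob',R(200,235,195,225)),('pick',R(250,290,178,212))):
    for lo in (.06,.07,.076):
        m=r&(Z>lo);print(n,lo,m.sum(),P[m].mean(0).round(4) if m.any() else 0,Z[m].max() if m.any() else 0)
t=cv2.resize(f[170:250,185:305],None,fx=6,fy=6,interpolation=cv2.INTER_CUBIC);save('top_t.png',t)
t=cv2.resize(s['frame'][195:285,205:335],None,fx=6,fy=6,interpolation=cv2.INTER_CUBIC);save('sc_t.png',t)
```

```text
bench z 0.00028719288185163894 plate 0.05106372910840906 base 0.012293229172537168
tester ((553.9067993164062, 182.60169982910156), (129.536376953125, 249.79635620117188), 4.290554046630859) area 5115.0
[[480.0, 302.29998779296875], [498.70001220703125, 53.20000076293945], [627.7999877929688, 62.900001525878906], [609.0999755859375, 312.0]]
narrow ((570.5068969726562, -192.36715698242188), (27.349199295043945, 265.8551940917969), 4.642301559448242) area 579.5
[[546.0999755859375, -61.0], [567.5999755859375, -326.0], [594.9000244140625, -323.79998779296875], [573.4000244140625, -58.79999923706055]]
broad ((490.9391174316406, -205.28993225097656), (268.73455810546875, 81.89427947998047), 87.6134033203125) area 1785.0
[[444.3999938964844, -337.79998779296875], [526.2999877929688, -341.20001220703125], [537.4000244140625, -72.69999694824219], [455.6000061035156, -69.30000305175781]]
narrow (array([131, 684,   0,   0,  14, 404,  10]), array([0.  , 0.01, 0.02, 0.03, 0.04, 0.05, 0.06, 0.07]))
broad (array([  24,   75,    2,    3,   52, 1400,   36]), array([0.  , 0.01, 0.02, 0.03, 0.04, 0.05, 0.06, 0.07]))
knob 0.06 169 [0.5248 0.2348 0.0978] 1.282767777453175
knob 0.07 121 [0.5237 0.2343 0.1116] 1.282767777453175
knob 0.076 113 [0.5236 0.2342 0.1144] 1.282767777453175
pick 0.06 280 [0.5744 0.1183 0.0871] 1.282767777453175
pick 0.07 247 [0.5757 0.1185 0.0903] 1.282767777453175
pick 0.076 238 [0.576  0.1185 0.0909] 1.282767777453175
```

View pics/top_t.png

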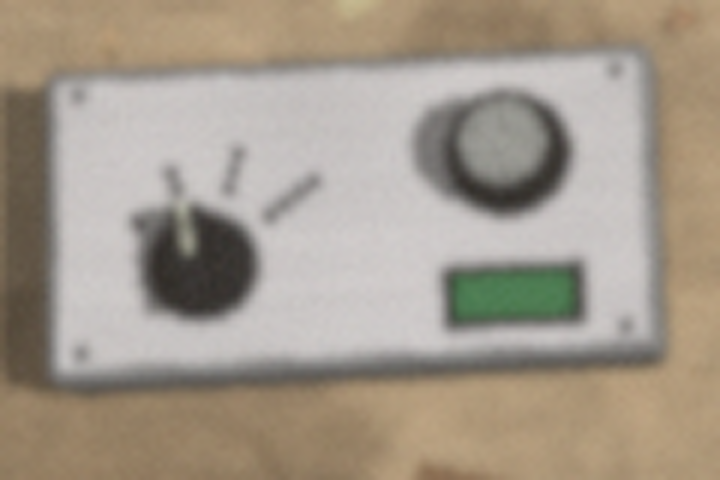

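View pics/sc_t.png

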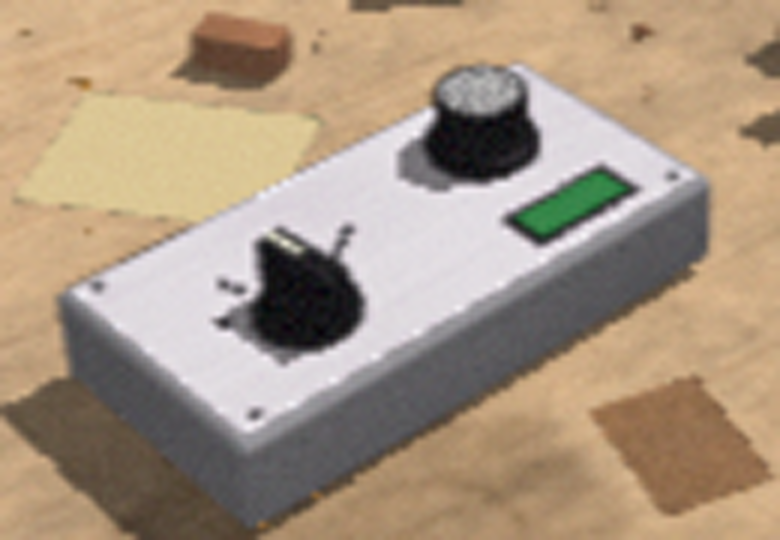

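The knob's pointer is at two pips and the tester's yaw is about +4.3°. I'll move towards the knob and refine with the wrist camera.

{"method": "apply_moves", "body": {
  "targets": [
    [1,-0.0288,0.0184,0,0,0,0],
    [1,-0.0288,0.0184,0,0,0,0],
    [1,-0.0288,0.0184,0,0,0,0],
    [1,-0.0288,0.0184,0,0,0,0],
    [1,-0.0288,0.0184,0,0,0,0],
    [1,-0.0288,0.0184,0,0,0,0],
    [1,-0.0288,0.0184,0,0,0,0],
    [1,-0.0288,0.0184,0,0,0,0],
    [1,-0.0288,0.0184,0,0,0,0],
    [1,-0.0288,0.0184,0,0,0,0],
    [1,-0.0288,0.0184,0,0,0,0],
    [1,-0.0288,0.0184,0,0,0,0]
  ]
}}

```text
time_s: 1.1
tcp_pos: [0.4514, -0.3486, 0.2454]
eef_rot: [180.0, -0.0, -165.1]
contact_force: [-0.3, -0.9, -0.5]
gripper_width: 0.0875
gripper_force: 0.0
```

{"method": "apply_moves", "body": {
  "targets": [
    [1,-0.0143,0.0344,0,0,0,0],
    [1,-0.0143,0.0344,0,0,0,0],
    [1,-0.0143,0.0344,0,0,0,0],
    [1,-0.0143,0.0344,0,0,0,0],
    [1,-0.0143,0.0344,0,0,0,0],
    [1,-0.0143,0.0344,0,0,0,0],
    [1,-0.0143,0.0344,0,0,0,0],
    [1,-0.0143,0.0344,0,0,0,0],
    [1,-0.0143,0.0344,0,0,0,0],
    [1,-0.0143,0.0344,0,0,0,0],
    [1,-0.0143,0.0344,0,0,0,0],
    [1,-0.0143,0.0344,0,0,0,0],
    [1,-0.0143,0.0344,0,0,0,0],
    [1,-0.0143,0.0344,0,0,0,0],
    [1,-0.0143,0.0344,0,0,0,0],
    [1,0,0,0,0,0,0],
    [1,0,0,0,0,0,0]
  ]
}}

```text
time_s: 2.52
tcp_pos: [0.5251, 0.2053, 0.2446]
eef_rot: [-180.0, -0.1, -165.0]
contact_force: [0.0, -0.9, 0.3]
gripper_width: 0.0874
gripper_force: 0.0
```

Run:
```python
from h import *
import pickle
c=capture('wrist');save('w1.png',c['frame']);pickle.dump(c,open('w1.pkl','wb'));print(c['T'].round(3).tolist(),c['camera_matrix'].tolist());s=get_state();print(s['time_s'],s['tcp_pos'],s['eef_rot'])
```

```text
[[-0.259, 0.926, 0.274, 0.451], [0.966, 0.248, 0.074, 0.185], [0.0, 0.284, -0.959, 0.384], [0.0, 0.0, 0.0, 1.0]] [[309.70691628693146, 0.0, 317.68315324674853], [0.0, 309.70691628693146, 199.19815424065087], [0.0, 0.0, 1.0]]
2.5667 [0.5249235  0.20410214 0.24476927] [-1.79968279e+02 -9.13021306e-02 -1.65032483e+02]
```

View pics/w1.png

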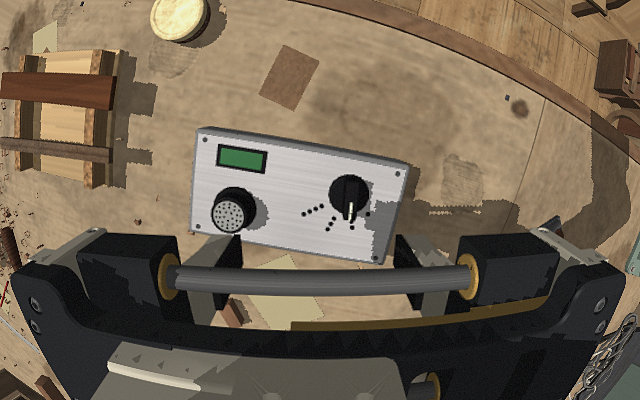

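The wrist picture shows the knob at about (349,195), with the pointer running to (351,222) at the two-pip mark. The three-pip row is near (331,224) and the pickup grille at (228,215).

```bash
cat >> h.py <<'E'
def fish(c,uv,z):
    K=c['camera_matrix'];T=c['T'];uv=np.atleast_2d(np.asarray(uv,float))
    d=(uv-K[:2,2])/K[0,0];t=np.linalg.norm(d,axis=1)+1e-9
    r=np.c_[d/t[:,None]*np.sin(t)[:,None],np.cos(t)]@T[:3,:3].T
    return T[:3,3]+r*((z-T[2,3])/r[:,2])[:,None]
def fray(c,uv):
    p=fish(c,uv,0)[0]; o=c['T'][:3,3]; return o,(p-o)/np.linalg.norm(p-o)
def pray(c,uv):
    p=onplane(c,uv,0)[0]; o=c['T'][:3,3]; return o,(p-o)/np.linalg.norm(p-o)
def cross(a,b):
    o1,d1=a;o2,d2=b;A=np.stack([d1,-d2],1);t=np.linalg.lstsq(A,o2-o1,rcond=None)[0]
    p,q=o1+t[0]*d1,o2+t[1]*d2;return (p+q)/2,np.linalg.norm(p-q)
E
python3 - <<'E'
from h import *
import pickle
w=pickle.load(open('w1.pkl','rb'));c=pickle.load(open('top0.pkl','rb'));s=pickle.load(open('scene0.pkl','rb'))
f=w['frame'];hsv=cv2.cvtColor(f,cv2.COLOR_RGB2HSV);V,U=np.mgrid[0:400,0:640]
R=lambda u0,u1,v0,v1:(U>=u0)&(U<u1)&(V>=v0)&(V<v1)
def big(m): return max(cv2.findContours(m.astype(np.uint8),0,1)[0],key=cv2.contourArea)
# plate near (robot-side) edge and sides: bright grey
m=R(185,420,120,240)&(hsv[...,1]<40)&(hsv[...,2]>150)
k=big(m)[:,0];W=fish(w,k,.05)[:,:2]*1000
print('plate part',cv2.minAreaRect(W.astype(np.float32)))
# pointer line
m=R(340,360,198,226)&(hsv[...,2]>150)&(hsv[...,1]<90);
k=np.argwhere(m)[:,::-1];print(len(k));lab=cv2.connectedComponents(m.astype(np.uint8))[1]
for l in range(1,lab.max()+1):
    k=np.argwhere(lab==l)[:,::-1]
    if len(k)<8: continue
    p=fish(w,k,.082)*1000;vx=cv2.fitLine(p[:,:2].astype(np.float32),2,0,.01,.01).ravel();print('ptr',len(k),k.mean(0),p.mean(0).round(1),np.degrees(np.arctan2(vx[1],vx[0])))
# knob+skirt blob
m=R(325,376,170,226)&(hsv[...,2]<60);k=big(m);p=fish(w,k[:,0],.055)*1000
print('knob blob circ',cv2.minEnclosingCircle(p[:,:2].astype(np.float32)),cv2.boundingRect(k))
# grille in both views
def grille(img,sel):
    h=cv2.cvtColor(img,cv2.COLOR_RGB2HSV);m=sel&(h[...,1]<60)&(h[...,2]>90);m=cv2.morphologyEx(m.astype(np.uint8),cv2.MORPH_CLOSE,np.ones((3,3)))
    (u,v),_,_=cv2.fitEllipse(big(m));return u,v
gw=grille(f,R(212,243,197,232)&(np.hypot(U-228,V-215)<19));gs=grille(s['frame'],R(274,296,204,217));gt=grille(c['frame'],R(258,279,183,203)&(np.hypot(U-268.6,V-193.5)<8))
print('grille px',gw,gs,gt);print('w x scene',cross(fray(w,gw),pray(s,gs)),'\nw x top',cross(fray(w,gw),pray(c,gt)),fish(w,gw,.08),onplane(c,gt,.08),onplane(s,gs,.08))
# strip from wrist depth-check
E
```

```text
plate part ((555.131591796875, 183.41958618164062), (118.83139038085938, 239.34906005859375), 4.677922248840332)
164
ptr 24 [350.58333333 207.20833333] [536.8 243.2  82. ] 12.503454
ptr 140 [348.64285714 220.88571429] [551.8 245.6  82. ] -81.984955
knob blob circ ((536.3612670898438, 243.76785278320312), 28.22393798828125) (329, 175, 40, 49)
grille px (226.70303344726562, 216.1870880126953) (285.63873291015625, 211.815185546875) (268.33599853515625, 192.92935180664062)
w x scene (array([0.58503588, 0.11512332, 0.0691653 ]), np.float64(0.0036056507003827507)) 
w x top (array([0.57903075, 0.11981503, 0.08527712]), np.float64(0.000645591557237774)) [[0.58157873 0.11884161 0.08      ]] [[0.57979697 0.12014527 0.08      ]] [[0.570866   0.12273989 0.08      ]]
```

{"method": "apply_moves", "body": {
  "targets": [
    [0.6,-0.0149,0.0346,0,0,0,0],
    [0.6,0,0,0,0,0,-0.042],
    [0.6,0,0,0,0,0,-0.042],
    [0.6,0,0,0.02,0,0,0],
    [0.6,0,0,0.02,0,0,0],
    [0.6,0,0,0.02,0,0,0],
    [0.6,0,0,0.02,0,0,0],
    [0.6,0,0,0.02,0,0,0],
    [0.6,0,0,0.01,0,0,0],
    [0.6,0,0,0,0,0,0],
    [0.6,0,0,0,0,0,0]
  ]
}}

```text
time_s: 3.48
tcp_pos: [0.5311, 0.2401, 0.1358]
eef_rot: [-180.0, -0.0, -157.6]
contact_force: [-0.7, -0.1, 0.9]
gripper_width: 0.0525
gripper_force: 0.0
```

Run:
```python
from h import *
import pickle
w=capture('wrist');pickle.dump(w,open('w2.pkl','wb'));s=get_state();print(s['time_s'],s['tcp_pos'],s['eef_rot'])
save('w2.png',cv2.resize(w['frame'][100:320,160:480],None,fx=2.4,fy=2.4))
```

```text
3.5333 [0.53150123 0.24066483 0.13660948] [-1.79999757e+02  6.09130941e-02 -1.57573556e+02]
```

View pics/w2.png

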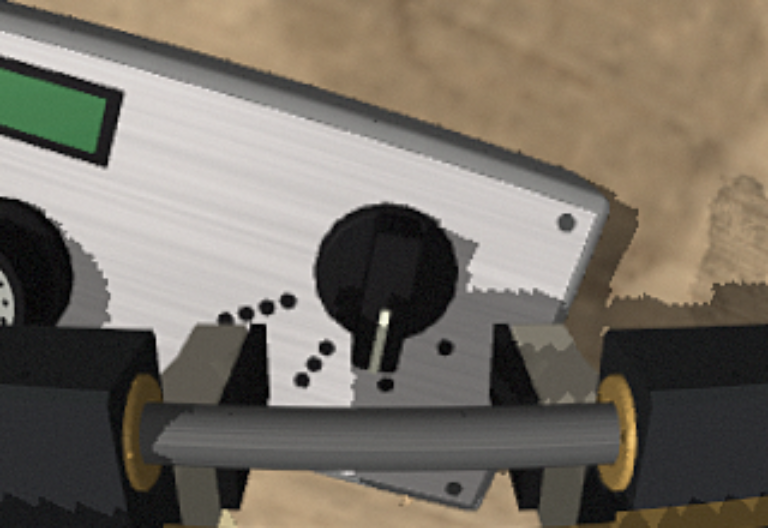

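The knob bar is centred between the fingers, and its pointer runs from (320,230) to (316,253) in the frame. I'll check the bar's direction numerically.

Run:
```python
from h import *
import pickle
w=pickle.load(open('w2.pkl','rb'))
px=lambda u,v:(160+u/2.4,100+v/2.4)
p=fish(w,[px(385,313),px(375,368),px(398,237)],.082)*1000;d=p[1]-p[0];print(p.round(1),np.degrees(np.arctan2(d[1],d[0])))
e=fish(w,[px(386,210),px(316,268),px(458,268)],.058)*1000;print(e.round(1))
pips=fish(w,[px(445,348),px(386,384),px(327,348),px(314,364),px(302,380),px(288,300),px(267,307),px(246,313),px(225,319)],.05)*1000;print(pips.round(1))
```

```text
[[532.7 242.3  82. ]
 [549.8 246.3  82. ]
 [510.8 237.   82. ]] 13.063442327103317
[[510.6 233.7  58. ]
 [536.  220.7  58. ]
 [519.2 261.5  58. ]]
[[548.9 271.1  50. ]
 [568.9 258.   50. ]
 [563.9 234.6  50. ]
 [571.2 232.6  50. ]
 [578.5 231.   50. ]
 [552.7 216.6  50. ]
 [557.7 211.   50. ]
 [562.5 205.2  50. ]
 [567.4 199.3  50. ]]
```

{"method": "apply_moves", "body": {
  "targets": [
    [0.6,0,0,0,0,0,0.052],
    [0.6,0,0,0,0,0,0.052],
    [0.6,0.0006,0.0013,0,0,0,0],
    [0.6,0,0,0.015,0,0,0],
    [0.6,0,0,0.015,0,0,0],
    [0.6,0,0,0.012,0,0,0],
    [0.6,0,0,0.012,0,0,0],
    [0.6,0,0,0,0,0,0],
    [0,0,0,0,0,0,0],
    [0,0,0,0,0,0,0],
    [0,0,0,0,0,0,0],
    [0,0,0,0,0,0,0],
    [0,0,0,0,0,0,0],
    [0,0,0,0,0,0,0]
  ],
  "newtons": 20
}}

```text
time_s: 4.7
tcp_pos: [0.5302, 0.2422, 0.082]
eef_rot: [180.0, 0.0, -166.9]
contact_force: [-0.3, 0.0, 0.3]
gripper_width: 0.018
gripper_force: 0.0
```

{"method": "apply_moves", "body": {
  "targets": [
    [0,0,0,0,0,0,0],
    [0,0,0,0,0,0,0],
    [0,0,0,0,0,0,0],
    [0,0,0,0,0,0,0]
  ]
}}

```text
time_s: 5.03
tcp_pos: [0.5302, 0.242, 0.0819]
eef_rot: [-180.0, 0.0, -166.9]
contact_force: [-0.5, -0.9, 4.2]
gripper_width: 0.0137
gripper_force: 19.9
```

{"method": "apply_moves", "body": {
  "targets": [
    [0,0,0,0,0,0,0.037],
    [0,0,0,0,0,0,0.037],
    [0,0,0,0,0,0,0.037],
    [0,0,0,0,0,0,0.037],
    [0,0,0,0,0,0,0.037],
    [0,0,0,0,0,0,0.037],
    [0,0,0,0,0,0,0.037],
    [0,0,0,0,0,0,0.037],
    [0,0,0,0,0,0,0],
    [0,0,0,0,0,0,0],
    [0,0,0,0,0,0,0]
  ]
}}

```text
time_s: 5.95
tcp_pos: [0.5302, 0.2422, 0.0819]
eef_rot: [180.0, 0.0, 166.6]
contact_force: [-0.2, -0.1, 5.5]
gripper_width: 0.0139
gripper_force: 19.9
```

```bash
python3 -c "
from h import *
s=get_state();print(s['time_s'],s['tcp_pos'],s['eef_rot'],s['contact_force'],s['moment'],s['gripper_width'],s['gripper_force'],s['joints'])"
```

```text
5.95 [0.53024281 0.24217381 0.08186856] [1.79977674e+02 2.27935729e-02 1.66569557e+02] [-0.19213494 -0.07132368  5.4869749 ] [-0.18038392  0.2378713   0.02134128] 0.013880661885122972 19.91415113210678 [ 4.37616625e+01  2.09083569e+01 -2.27245269e+01  9.76107992e-03
 -4.63360019e+01 -1.47198838e+02]
```

{"method": "apply_moves", "body": {
  "targets": [
    [0.6,0,0,0,0,0,0],
    [0.6,0,0,0,0,0,0],
    [0.6,0,0,0,0,0,0],
    [0.6,0,0,0,0,0,0],
    [0.6,0,0,0,0,0,0],
    [0.6,0,0,0,0,0,0],
    [0.6,0,0,-0.02,0,0,0],
    [0.6,0,0,-0.03,0,0,0],
    [0.6,0,0,-0.03,0,0,0],
    [0.6,0,0,-0.03,0,0,0],
    [0.6,0,0,-0.03,0,0,0],
    [0.6,0,0,-0.03,0,0,0],
    [0.6,0,0,0,0,0,0]
  ]
}}

```text
time_s: 7.03
tcp_pos: [0.5325, 0.2433, 0.2584]
eef_rot: [179.6, 0.4, 166.5]
contact_force: [1.3, 1.1, 0.5]
gripper_width: 0.0526
gripper_force: 0.0
```

Run:
```python
from h import *
import pickle
w=capture('wrist');pickle.dump(w,open('w3.pkl','wb'));s=get_state();print(s['time_s'],s['tcp_pos'],s['eef_rot'],s['joints'])
save('w3.png',cv2.resize(w['frame'][120:280,200:440],None,fx=3,fy=3))
```

```text
7.0833 [0.53142268 0.24298377 0.25533744] [179.69926757   0.24336888 166.46964702] [ 4.37605680e+01  1.14815768e+01 -1.05804515e+01  4.57308839e-02
 -6.75534246e+01 -1.47307602e+02]
```

View pics/w3.png

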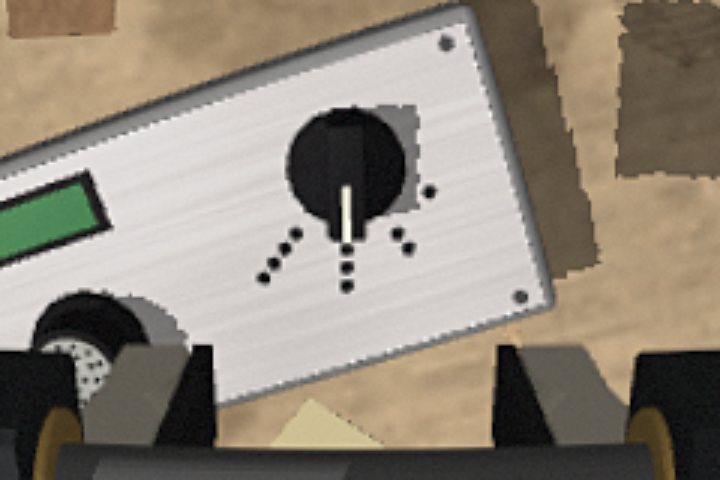

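The pointer now sits exactly on the three-pip row (345,240 in the crop). Next I move over the strip and turn the jaws across it.

{"method": "apply_moves", "body": {
  "targets": [
    [0.6,-0.0116,-0.0343,0,0,0,0],
    [0.6,-0.0116,-0.0343,0,0,0,0],
    [0.6,-0.0116,-0.0343,0,0,0,0],
    [0.6,-0.0116,-0.0343,0,0,0,0],
    [0.6,-0.0116,-0.0343,0,0,0,0],
    [0.6,-0.0116,-0.0343,0,0,0,0],
    [0.6,-0.0116,-0.0343,0,0,0,0],
    [0.6,-0.0116,-0.0343,0,0,0,0],
    [0.6,-0.0116,-0.0343,0,0,0,0],
    [0.6,-0.0116,-0.0343,0,0,0,0],
    [0.6,-0.0116,-0.0343,0,0,0,0],
    [0.6,-0.0116,-0.0343,0,0,0,0],
    [0.6,0,0,0,0,0,0],
    [0.6,0,0,0,0,0,0]
  ]
}}

```text
time_s: 8.25
tcp_pos: [0.5682, -0.1926, 0.25]
eef_rot: [-180.0, -0.1, 166.2]
contact_force: [0.3, 0.7, -0.3]
gripper_width: 0.0525
gripper_force: 0.0
```

Run:
```python
from h import *
import pickle
w=capture('wrist');pickle.dump(w,open('w4.pkl','wb'));s=get_state();print(s['time_s'],s['tcp_pos'],s['eef_rot'],s['joints'])
save('w4.png',w['frame'])
```

```text
8.3 [ 0.56824876 -0.19142565  0.2502503 ] [-1.79999052e+02 -1.12963299e-01  1.66325963e+02] [ 2.14271372e-02  1.34031795e+01 -8.72612687e+00 -2.78560187e-02
 -6.79806720e+01 -1.03684995e+02]
```

View pics/w4.png

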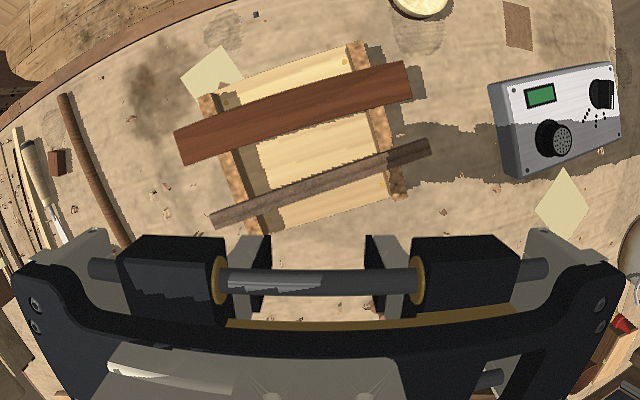

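The wrist view shows the narrow strip running from (211,222) to (430,147), with the broad strip above it in the image.

Run:
```python
from h import *
import pickle
w=pickle.load(open('w4.pkl','rb'));c=pickle.load(open('top0.pkl','rb'))
V,U=np.mgrid[0:400,0:640];K=w['camera_matrix'];d=np.stack([U-K[0,2],V-K[1,2]],-1)/K[0,0];t=np.linalg.norm(d,axis=-1)+1e-9
r=np.concatenate([d/t[...,None]*np.tan(t)[...,None],np.ones(t.shape+(1,))],-1)*w['range_z'][...,None]
P=r@w['T'][:3,:3].T+w['T'][:3,3]
r=cv2.cvtColor(w['frame'],cv2.COLOR_RGB2HSV)
poly=np.zeros((400,640),np.uint8);cv2.fillPoly(poly,[np.array([[195,205],[440,125],[445,160],[240,232],[205,240]])],1)
m=(poly>0)&(P[...,2]>.051)&(P[...,2]<.062)
p=P[m];print('z top',np.median(p[:,2]),m.sum())
lab=cv2.connectedComponentsWithStats(m.astype(np.uint8));i=1+np.argmax(lab[2][1:,4]);q=P[lab[1]==i][:,:2]*1000
for a in (1,):
    rr=cv2.minAreaRect(q.astype(np.float32));print(rr,cv2.boxPoints(rr).round(1).tolist())
l=cv2.fitLine(q.astype(np.float32),2,0,.1,.1).ravel();ang=np.degrees(np.arctan2(l[1],l[0]));n=np.array([-l[1],l[0]])
s=(q-q.mean(0))@l[:2];v=(q-q.mean(0))@n;print('axis',ang,'mean',q.mean(0),'s',np.percentile(s,[0,1,99,100]),'v',np.percentile(v,[1,5,95,99]))
mid=q.mean(0)+l[:2]*(s.min()+s.max())/2+n*(np.percentile(v,2)+np.percentile(v,98))/2;print('mid',mid)
# two views of the ends (end mid-top points)
for e in [(211.,222.),(429.5,147.)]: print('wrist end @.055',fish(w,e,.055))
Z=world(c,U,V);hs=cv2.cvtColor(c['frame'],cv2.COLOR_RGB2HSV)
mt=(U>322)&(U<460)&(V>188)&(V<216)&(hs[...,2]<115)&(Z[...,2]>.046)&(Z[...,2]<.064)
k=np.argwhere(mt)[:,::-1].astype(np.float32);ql=onplane(c,k,.055)[:,:2]*1000
l2=cv2.fitLine(ql.astype(np.float32),cv2.DIST_HUBER,0,.1,.1).ravel();s2=(ql-l2[2:])@l2[:2];print('top axis',np.degrees(np.arctan2(l2[1],l2[0])),len(k),'mid',l2[2:]+l2[:2]*(s2.min()+s2.max())/2,np.ptp(s2))
i0,i1=np.argsort(s2)[[3,-4]];
for j in(i0,i1):
    e=(211.,222.) if ql[j,1]<-200 else (429.5,147.); print('tri end',cross(fray(w,e),pray(c,k[j])))
```

```text
z top 0.05554243426154232 4149
((573.1856079101562, -194.80462646484375), (21.609514236450195, 272.0867004394531), 6.194388389587402) [[547.7999877929688, -60.70000076293945], [577.0999755859375, -331.20001220703125], [598.5999755859375, -328.8999938964844], [569.2000122070312, -58.400001525878906]]
axis -83.87677 mean [ 572.12082193 -190.70759832] s [-131.86702888 -128.41837777  136.09119224  140.2418785 ] v [-9.78208712 -9.09008972  9.32514147 10.41637551]
mid [ 572.81712393 -194.84435156]
wrist end @.055 [[ 0.5866499  -0.32957261  0.055     ]]
wrist end @.055 [[ 0.55981666 -0.06057034  0.055     ]]
top axis -83.63321 474 mid [ 571.4874252  -192.11199269] 265.88618643338197
tri end (array([ 0.55994873, -0.06036042,  0.05438546]), np.float64(2.098961885155041e-05))
tri end (array([ 0.57412234, -0.30694579,  0.10330326]), np.float64(0.0018706802232474624))
```

{"method": "apply_moves", "body": {
  "targets": [
    [0.55,0,0,0,0,0,-0.0718],
    [0.55,0,0,0,0,0,-0.0718],
    [0.55,0,0,0,0,0,-0.0718],
    [0.55,0,0,0,0,0,-0.0718],
    [0.55,0,0,0,0,0,-0.0718],
    [0.55,0,0,0,0,0,-0.0718],
    [0.55,0,0,0,0,0,-0.0718],
    [0.55,0,0,0,0,0,-0.0718],
    [0.55,0,0,0,0,0,-0.0718],
    [0.55,0,0,0,0,0,-0.0718],
    [0.55,0,0,0,0,0,-0.0718],
    [0.55,0,0,0,0,0,-0.0718],
    [0.55,0,0,0,0,0,-0.0718],
    [0.55,0,0,0,0,0,-0.0718],
    [0.55,0,0,0,0,0,-0.0718],
    [0.55,0,0,0,0,0,-0.0718],
    [0.55,0,0,0,0,0,-0.0718],
    [0.55,0.0039,-0.0044,0,0,0,0],
    [0.55,0,0,0,0,0,0],
    [0.55,0,0,0,0,0,0]
  ]
}}

```text
time_s: 9.97
tcp_pos: [0.5739, -0.1935, 0.2513]
eef_rot: [180.0, 0.0, -83.9]
contact_force: [-0.4, 0.7, 0.2]
gripper_width: 0.048
gripper_force: 0.0
```

{"method": "apply_moves", "body": {
  "targets": [
    [0.55,0.0012,0.0008,0.02,0,0,0],
    [0.55,0,0,0.02,0,0,0],
    [0.55,0,0,0.02,0,0,0],
    [0.55,0,0,0.02,0,0,0],
    [0.55,0,0,0.02,0,0,0],
    [0.55,0,0,0.02,0,0,0],
    [0.55,0,0,0.02,0,0,0],
    [0.55,0,0,0.02,0,0,0],
    [0.55,0,0,0.02,0,0,0],
    [0.55,0,0,0.012,0,0,0],
    [0.55,0,0,0.008,0,0,0],
    [0.55,0,0,0,0,0,0],
    [0.55,0,0,0,0,0,0]
  ]
}}

```text
time_s: 11.05
tcp_pos: [0.5732, -0.1954, 0.0516]
eef_rot: [180.0, -0.0, -83.7]
contact_force: [-0.1, 0.8, 0.9]
gripper_width: 0.0482
gripper_force: 0.0
```

{"method": "apply_moves", "body": {
  "targets": [
    [0,0,0,0,0,0,0],
    [0,0,0,0,0,0,0],
    [0,0,0,0,0,0,0],
    [0,0,0,0,0,0,0],
    [0,0,0,0,0,0,0],
    [0,0,0,0,0,0,0],
    [0,0,0,0,0,0,0],
    [0,0,0,0,0,0,0],
    [0,0,0,0,0,0,0],
    [0,0,0,0,0,0,0],
    [0,0,0,0,0,0,0]
  ],
  "newtons": 30
}}

```text
time_s: 11.97
tcp_pos: [0.5733, -0.1954, 0.0521]
eef_rot: [-180.0, -0.0, -83.7]
contact_force: [-0.8, 0.7, 4.9]
gripper_width: 0.0198
gripper_force: 30.0
```

{"method": "apply_moves", "body": {
  "targets": [
    [0,0,0,-0.004,0,0,0],
    [0,0,0,-0.008,0,0,0],
    [0,0,0,-0.012,0,0,0],
    [0,0,0,-0.015,0,0,0],
    [0,0,0,-0.015,0,0,0],
    [0,0,0,-0.015,0,0,0],
    [0,0,0,-0.015,0,0,0],
    [0,0,0,-0.015,0,0,0],
    [0,0,0,-0.015,0,0,0],
    [0,0,0,-0.015,0,0,0],
    [0,0,0,-0.011,0,0,0],
    [0,0,0,-0.007,0,0,0],
    [0,0,0,-0.003,0,0,0],
    [0,0,0,0,0,0,0],
    [0,0,0,0,0,0,0],
    [0,0,0,0,0,0,0]
  ]
}}

```text
time_s: 13.3
tcp_pos: [0.5725, -0.1953, 0.2006]
eef_rot: [179.9, 0.0, -83.7]
contact_force: [-0.7, 0.3, -1.2]
gripper_width: 0.0194
gripper_force: 30.0
```

{"method": "apply_moves", "body": {
  "targets": [
    [0,-0.005,-0.001,0,0,0,0],
    [0,-0.01,-0.001,0,0,0,0],
    [0,-0.015,-0.002,0,0,0,0],
    [0,-0.02,-0.0025,0,0,0,0],
    [0,-0.02,-0.0025,0,0,0,0],
    [0,-0.02,-0.0025,0,0,0,0],
    [0,-0.02,-0.0025,0,0,0,0],
    [0,-0.02,-0.0025,0,0,0,0],
    [0,-0.02,-0.0025,0,0,0,0],
    [0,-0.02,-0.0025,0,0,0,0],
    [0,-0.02,-0.0025,0,0,0,0],
    [0,-0.02,-0.0025,0,0,0,0],
    [0,-0.02,-0.0025,0,0,0,0],
    [0,-0.02,-0.0025,0,0,0,0],
    [0,-0.02,-0.0025,0,0,0,0],
    [0,-0.02,-0.0025,0,0,0,0],
    [0,-0.012,-0.0025,0,0,0,0],
    [0,-0.007,-0.002,0,0,0,0],
    [0,-0.003,0,0,0,0,0],
    [0,0,0,0,0,0,0]
  ]
}}

```text
time_s: 14.97
tcp_pos: [0.5794, 0.1196, 0.2013]
eef_rot: [180.0, -0.0, -83.7]
contact_force: [0.6, -0.2, -0.9]
gripper_width: 0.0194
gripper_force: 30.0
```

Run:
```python
from h import *
import pickle
s=get_state();print(s['time_s'],s['tcp_pos'],s['eef_rot'],s['contact_force'],s['moment'],s['gripper_width'])
f=[]
for n in('top','scene'):
    c=capture(n);pickle.dump(c,open(n+'1.pkl','wb'));f.append(c['frame'])
save('b1.png',np.vstack([cv2.resize(f[0][100:300,160:480],(480,300)),cv2.resize(f[1][100:300,140:460],(480,300))]))
```

```text
14.9667 [0.57940172 0.11956393 0.2013292 ] [ 1.79975728e+02 -6.67879603e-03 -8.36676443e+01] [ 0.55977012 -0.15828332 -0.8673725 ] [ 0.04268117  0.10934547 -0.01238307] 0.019432243806392194
```

View pics/b1.png

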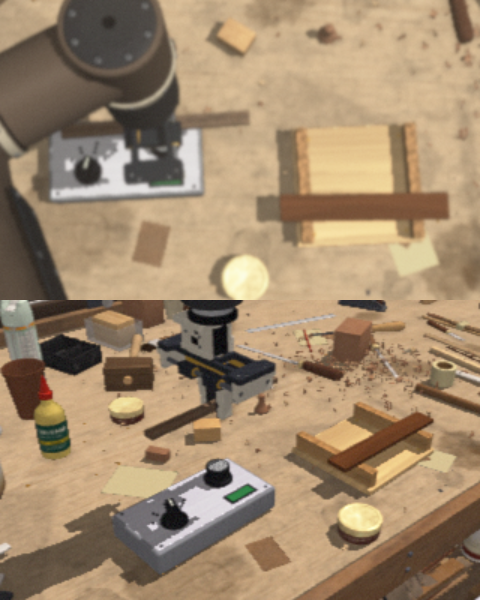

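The strip is held above the tester and the broad one is still on the rack. I'll check the level from depth, then lower by 54 mm.

{"method": "apply_moves", "body": {
  "targets": [
    [0,0,0,0.004,0,0,0],
    [0,0,0,0.008,0,0,0],
    [0,0,0,0.01,0,0,0],
    [0,0,0,0.01,0,0,0],
    [0,0,0,0.01,0,0,0],
    [0,0,0,0.007,0,0,0],
    [0,0,0,0.003,0,0,0],
    [0,0,0,0.001,0,0,0],
    [0,0,0,0,0,0,0],
    [0,0,0,0,0,0,0],
    [0,0,0,0,0,0,0],
    [0,0,0,0,0,0,0]
  ]
}}

```text
time_s: 16.07
tcp_pos: [0.5798, 0.1194, 0.1491]
eef_rot: [-179.9, 0.0, -83.7]
contact_force: [-0.5, -0.4, -1.1]
gripper_width: 0.0193
gripper_force: 30.0
```

Run:
```python
from h import *
s=get_state();print(s['time_s'],s['tcp_pos'],s['eef_rot'],s['qd'].round(2))
V,U=np.mgrid[0:400,0:640]
t=s['tcp_pos'];a=np.radians(s['eef_rot'][2]);ax=np.array([np.cos(a),np.sin(a)])
for n in('top','scene','wrist'):
    c=capture(n)
    if n=='wrist':
        K=c['camera_matrix'];d=np.stack([U-K[0,2],V-K[1,2]],-1)/K[0,0];h=np.linalg.norm(d,axis=-1)+1e-9
        r=np.concatenate([d/h[...,None]*np.tan(h)[...,None],np.ones(h.shape+(1,))],-1)*c['range_z'][...,None]
        P=r@c['T'][:3,:3].T+c['T'][:3,3]
    else: P=world(c,U,V)
    D=P[...,:2]-t[:2];S=D@ax;v=D@np.array([-ax[1],ax[0]])
    m=(abs(v)<.009)&(abs(S)<.16)&(P[...,2]>.12)&(P[...,2]<.17)&(abs(S)>.03)&(c['range_z']>0)
    print(n,m.sum())
    for lo in np.arange(-.15,.15,.03):
        k=m&(S>=lo)&(S<lo+.03)
        if k.sum()>5: print(round(lo+.015,3),k.sum(),np.percentile(P[k][:,2],[10,50,90]).round(4))
    if m.any(): print('S range',S[m].min(),S[m].max())
```

```text
16.0667 [0.57981496 0.11936234 0.14909823] [-1.79947091e+02  2.08520280e-02 -8.36963719e+01] [ 0.01 -0.01 -0.03 -0.15  0.02 -0.09]
top 555
-0.135 13 [0.1491 0.1521 0.1557]
-0.105 81 [0.1499 0.1527 0.1551]
-0.075 101 [0.15   0.1526 0.1561]
-0.045 31 [0.1507 0.1523 0.1547]
0.045 89 [0.1497 0.1524 0.1552]
0.075 95 [0.1497 0.1522 0.1549]
0.105 96 [0.1491 0.1525 0.1555]
0.135 49 [0.1499 0.1527 0.1552]
S range -0.13549864723168634 0.13446577773787297
scene 239
-0.135 46 [0.1456 0.1516 0.1529]
-0.105 66 [0.1482 0.1516 0.153 ]
-0.075 64 [0.1481 0.1518 0.1531]
-0.045 59 [0.1494 0.1517 0.1532]
S range -0.1373162475178096 0.1330562732563668
wrist 8846
-0.045 119 [0.1518 0.1524 0.1531]
0.045 2538 [0.1516 0.1525 0.1532]
0.075 2792 [0.1516 0.1524 0.1533]
0.105 2727 [0.1516 0.1524 0.1533]
0.135 670 [0.1514 0.1523 0.1533]
S range -0.033163430335324366 0.12856178949581135
```

{"method": "apply_moves", "body": {
  "targets": [
    [0,0,0,0.002,0,0,0],
    [0,0,0,0,0,0,0],
    [0,0,0,0,0,0,0],
    [0,0,0,0,0,0,0],
    [0,0,0,0,0,0,0],
    [0,0,0,0,0,0,0],
    [0,0,0,0,0,0,0],
    [0,0,0,0,0,0,0],
    [0,0,0,0,0,0,0],
    [0,0,0,0,0,0,0]
  ]
}}

```text
time_s: 17.05
tcp_pos: [0.5796, 0.1192, 0.1466]
eef_rot: [-180.0, 0.0, -83.7]
contact_force: [0.2, 0.3, -0.2]
gripper_width: 0.0196
gripper_force: 30.0
```

```bash
python3 -c "
from h import *
s=get_state();print(s['tcp_pos'],s['qd'].round(2));print(close_job())"
```

```text
[0.57956123 0.11919287 0.1465709 ] [-0.01  0.02 -0.02  0.05 -0.03 -0.12]
the job is handed in; nothing more can be done
None
```

I turned the selector to three pips and let go of it, then handed the job in at about 17 s with the arm holding the narrow strip level and steady, its underside about 6 cm above the pickup; the broad strip is still on the rack.

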